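Put the cold chisel away in the push-latch tray

ROBOT

A 6-joint arm with a two-finger parallel gripper is mounted at the origin on the work surface. World frame = base frame: x ahead of the robot, y to its left, z up, the work surface at z = 0. Lengths are in m, angles in degrees, forces in N, time in s.
With the tool pointing down it reaches from about 0.4 to 0.825 m from the base axis. Payload 7 kg.
Tool frame: the origin (TCP) lies midway between the tips of the shut fingers; the grasp point (between the pads) lies r.pinch_z behind it (r.pinch_z is the distance from the TCP to the grasp point, in m); z points along the fingers, y is the line along which they close (so a half turn about z gives the same grasp; the last joint's range is limited). The gripper opens to 88 mm and grips with 3 to 60 N. Pads are 19 mm wide; open, the fingers measure 130 mm over their backs; the gripper's body (78 mm by 193 mm) begins 47 mm behind the grasp point.
Start: joints at [-53.165, 20.546, 0.682, 0, -70.136, -16.507], TCP at [0.234, -0.633, 0.192] pointing down, gripper open.
Joint ranges: [-176.03, 176.03], [-82.01, 121.73], [-58.28, 71.71], [-173.87, 95.51], [-174.79, -0.11], [-173.66, 173.66]. Speed limits (degrees/s): [136.94, 136.94, 172.46, 180, 180, 180].

INTERFACE

Orientations are given as [roll, pitch, yaw] about the fixed x, y, z axes, in that order (R = Rz(yaw) Ry(pitch) Rx(roll)).
In Python, from plant import r, optics, job gives the robot as it stands.
- The arm moves only by the shell command python3 -m crank 'ROWS' [FORCE]. ROWS is JSON, a list of rows, each an object with "xyz": the shift along the tool's x, y, z in units of 30 mm (1.0 is 30 mm), a list of three; "delta_rot": the turn, a rotation vector about the tool's x, y, z in degrees, a list of three; "claw": the closure, from 0 (fully open) to 1 (shut). A call has 1 to 20 rows; each row is the pose to reach, as a shift and turn from the pose commanded when the call began, along the tool's axes at that moment; what a row does not reach only later rows make up. A row lasts 1/8 s, in which the tool goes at most 62.5 mm and 10.7 degrees, less where a joint would pass 70% of its speed; a pose out of reach is approached as far as the arm can. A call with a gripper value outside its range is refused whole. The fingers move at their own pace and stop on an object; FORCE is the grip in N (left out, the last holds). Time passes only in rows, so rows that repeat a pose let the fingers close. It gives the time, the measured TCP pose, the force, the opening and the grip force at its end, in the units of the state.
- r.get_state(): the state, without advancing time (a new reading comes with each control period).
- optics.capture(name): name is "side" or "top" or "wrist"; returns a dict with "img" (480x640x3 uint8, blue, green, red), "fovy" (degrees; the focal length in pixels is half the picture's height over the tangent of half this angle, whatever the lens; pixels are square), "cx", "cy" (the principal point, pixels), "eye" and "rotation" of the camera in the world; the wrist camera has in their place "hand_eye" (4x4, takes a point from camera to tool coordinates, whose origin is the TCP and whose axes are the flange's). Camera axes: x right, y up, looking along -z (the intrinsics and any distortion apply to the point x, -y, -z); pixel columns grow to the right and rows downward; lengths in m; the calibration is good to about 2 mm. A picture is of the moment at which its call begins: read the wrist's pose just before it. There is no depth.
- job.close_job(): hands the job in; it is judged then, once.
The state is a dict: "time_s": time; "joints": joint angles; "qd": joint speeds; "joint_torque": joint torques, N m; "tcp_pos": TCP position; "eef_rot": TCP orientation; "contact_force": force on the tool from outside, world axes, zero at the start; "moment": the same for the moment, N m; "gripper_width": finger opening in m; "gripper_force": force on a finger pad.
Only numpy, scipy, OpenCV 4.12 (cv2) and the standard library are available. Lean on these libraries where they do the work, as an engineer would, in place of code of your own. Each camera call takes 0.05 s, during which the arm holds its last target. There are 200 camera calls.

TASK

Put the loose cold chisel away in the green tool unit: press its handleless front panel to release the push-push catch so that the tray springs out, lay the chisel in the open tray, then push the tray home again until the catch holds it shut by itself. Leave the drilled steel block, the hammer and the tin where they are.

Things in the scene. Friction and masses are not known exactly. Their poses are not given: they have to be found in the camera images.
- unit: Low green sheet-steel tool unit fixed to the bench: housing 235 deep, 180 wide, 64 high (82 at a lip along its rear edge), open in front; the tray slides out of the front towards -x. Origin: on the bench under the middle of the housing's front face; x points into the housing, y along its width, z up.
- tray (a joint): Tray travel, m: 0 = shut, caught (start); +0.095 = fully out; -0.011 = rigid end stop. A damped spring pushes it out with 5.6 N at 0, 2.3 N fully out (about 1 s). Push-push catch: press the shut tray 8 mm or more past 0 (best to the stop, 10 to 20 N) and let go: it springs out. Push the open tray at least 8 mm past 0 and let go: it is caught and settles at 0. A shorter push does neither.
- tray_front (a point): Middle of the outer face of the tray's flat plain-steel front panel (176 wide, 52 high, 12 thick, from 5 to 57 above the bench), 31 above the bench; moves with the tray; x points into the housing (the pushing direction). When caught it stands 26 in front of the housing's front face.
- tray_floor (a point): Point on top of the tray's floor, 15 above the bench, on its middle line; moves with the tray, axes as the unit's. Fully out, it is the middle of the uncovered part, 55 in front of the housing and 54 behind the panel. The tray is 158 wide inside; its side walls rise 27 above the floor, the panel 42; clear height under the housing's top 44.
- chisel: Cold chisel of bare steel lying on the bench, 115 long: square shank 16 x 16, 78 long, with a short round struck head, and a flat blade 22 wide, 6 thick, 32 long at the other end; about 0.2 kg. Origin: on its underside in the middle of its length (shank from -55 to +23, blade on to +55); x runs along it towards the blade, z up.
- chisel_grip (a point): Point on the axis of the chisel's shank, 8 above its underside, 10 from the origin towards the struck head; axes as the chisel's. A good place to grip, across the 16 mm shank.
- block: Bystander: dark steel block 60 x 60 x 35 with one round and one square hole in its top. Origin under its middle. It lies on the other side of the unit from the chisel.
- hammer: Bystander: hammer lying on the bench, wooden handle 220 long along its x axis, steel head 90 x 34 x 36 at +x. Origin under the handle's middle.
- tin: Bystander: upright steel tin, 72 across, 100 high. Origin under its middle.
There are look-alikes about, which are no part of the job. Of the things that look like the chisel, take the one that is farthest to the robot's right at the start.

How it is judged (in metres and radians):
On the way, in this order (a step that is already met when the one before it is completed fails the run):
1. the tray has sprung out (value of joint tray above 0.085 m), for 0.2 s.
2. the chisel lies in the open tray, let go (value of joint tray above 0.07 m and x of chisel_grip in the frame of tray_floor between -0.054 and 0.147 m and y of chisel_grip in the frame of tray_floor between -0.08 and 0.08 m and z of chisel_grip in the frame of tray_floor between -0.004 and 0.03 m and contact force between the fingers and chisel below 0.3 N and linear speed of chisel below 0.05 m/s), for 0.2 s.
3. the tray is shut and stays at its caught position, with the chisel in it (value of joint tray between -0.004 and 0.006 m and x of chisel_grip in the frame of tray_floor between -0.054 and 0.147 m and y of chisel_grip in the frame of tray_floor between -0.08 and 0.08 m and z of chisel_grip in the frame of tray_floor between -0.004 and 0.03 m), for 0.5 s.
At the end, for the whole second after the job is handed in: The tray is shut and held by its catch (joint between -4 and +6 mm of its caught position, not moving), and the chisel lies in the tray at rest, released: its grip point within the tray's walls and no more than 30 mm above the tray's floor (all of step 3 and velocity of joint tray below 0.01 m/s and linear speed of chisel below 0.02 m/s); the robot touches nothing.
It fails at once if the block was moved by more than 30 mm (distance of block from where it was at the start of the episode above 0.03 m).
It fails at once if the hammer was moved by more than 30 mm (distance of hammer from where it was at the start of the episode above 0.03 m).
It fails at once if the tin was moved by more than 30 mm (distance of tin from where it was at the start of the episode above 0.03 m).
It also fails if it takes over 62 s, if anything falls off the work surface, if the arm or the gripper's body presses on something with over 40 N, if the wrist force passes 120 N, or if a joint passes its speed limit or range.

## Working session

There is one attempt and no reset: what is moved stays moved. The work goes in short steps, Python scripts to look and compute and a shell command to move; the robot and the scene stay as the last step left them, time stands still between calls to the robot, and variables do not carry over. Pictures are saved under pics/ and viewed, at most 10 in all, crops included, and the job is handed in when it is done.

```bash
ls; mkdir -p pics; python3 - <<'E'
from plant import r, optics, job
import cv2
print(r.get_state(), r.pinch_z)
for n in ("side","top"):
    c=optics.capture(n); cv2.imwrite(f"pics/{n}0.png",c["img"])
    print({k:v for k,v in c.items() if k!="img"})
E
```

```text
pics
{'time_s': 0.0, 'joints': array([-5.31657410e+01,  2.05899024e+01,  6.32647846e-01, -2.06402878e-02,
       -7.01348072e+01, -1.65082331e+01]), 'qd': array([ 0.0460633 ,  0.00626561,  0.03468903,  0.01510517, -0.07542884,
       -0.06913581]), 'joint_torque': array([ 1.69911906e-03, -5.82723427e+01,  2.93065685e+01,  6.99705809e+00,
        7.11882240e-03, -1.90579881e-04]), 'tcp_pos': array([ 0.23426377, -0.6324558 ,  0.19132984]), 'eef_rot': array([ 1.79906219e+02, -7.55887450e-03, -1.59680997e+02]), 'contact_force': array([ 0.33815086,  1.24921061, -0.17349695]), 'moment': array([ 0.0024975 ,  0.03346514, -0.00836394]), 'gripper_force': 0.0, 'gripper_width': 0.08745225855056626} 0.0188
{'fovy': 45.15521358411449, 'cx': 324.79381549884533, 'cy': 237.9722831106168, 'eye': array([-0.20690731,  0.6274855 ,  1.1108483 ]), 'rotation': array([  42.21511481,   -0.5887083 , -130.68231785])}
{'fovy': 50.862553359302645, 'cx': 319.48058197206257, 'cy': 240.56138363307792, 'eye': array([ 0.43441296, -0.00890048,  1.1351575 ]), 'rotation': array([  4.78376368,  -0.62037818, -88.83068992])}
```

View pics/top0.png

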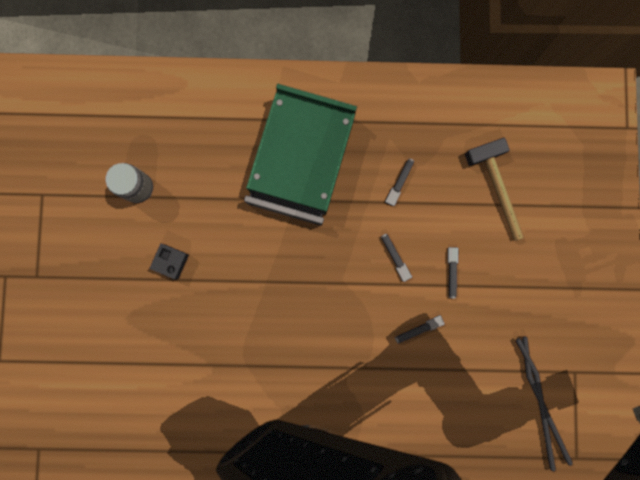

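View pics/side0.png

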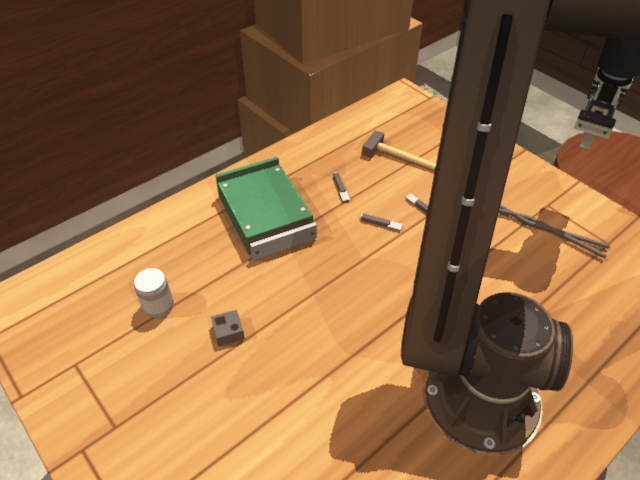

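Top view: the unit is at (300,150) and its panel runs from (246,202) to (322,219). The rightmost look-alike chisel is at (453,272), with its blade up at (453,252). The block is at (169,262), the tin at (125,180) and the hammer at (495,185).

```bash
cat > h.py <<'E'
import numpy as np
from scipy.spatial.transform import Rotation as R
from plant import r, optics, job
def ray(c,uv,z):
    f=240/np.tan(np.radians(c["fovy"]/2))
    d=np.array([(uv[0]-c["cx"])/f,-(uv[1]-c["cy"])/f,-1])
    M=R.from_euler("xyz",c["rotation"],degrees=True).as_matrix()
    d=M@d; e=np.array(c["eye"]); return e+d*(z-e[2])/d[2]
def proj(c,p):
    f=240/np.tan(np.radians(c["fovy"]/2))
    M=R.from_euler("xyz",c["rotation"],degrees=True).as_matrix()
    q=(np.atleast_2d(p)-c["eye"])@M
    return np.c_[c["cx"]+f*q[:,0]/-q[:,2], c["cy"]-f*q[:,1]/-q[:,2]]
E
python3 - <<'E'
from h import *
import cv2
c=optics.capture("top"); im=c["img"]
a=cv2.resize(im[75:235,235:365],None,fx=3.6,fy=3.6,interpolation=cv2.INTER_CUBIC)
b=cv2.resize(im[235:310,430:480],None,fx=5,fy=5,interpolation=cv2.INTER_CUBIC)
o=np.zeros((576,730,3),np.uint8); o[:a.shape[0],:a.shape[1]]=a; o[:b.shape[0],475:475+b.shape[1]]=b
cv2.imwrite("pics/crop1.png",o)
hsv=cv2.cvtColor(im,cv2.COLOR_BGR2HSV); s=hsv[240:305,440:467,1]
m=(s<90).astype(np.uint8)
ys,xs=np.nonzero(m); xs=xs+440; ys=ys+240
print(len(xs),cv2.minAreaRect(np.c_[xs,ys].astype(np.float32)))
for uv in [(453,248),(453,298),(453,273)]: print(ray(c,uv,.012))
for uv in [(249,190),(326,214)]: print(ray(c,uv,.064))
for uv in [(246,202),(322,219)]: print(ray(c,uv,.057))
E
```

```text
452 ((452.5, 272.5), (51.0, 11.0), 90.0)
[ 0.51831267 -0.31809548  0.012     ]
[ 0.40711149 -0.31790491  0.012     ]
[ 0.46248218 -0.3179998   0.012     ]
[0.62984272 0.13467461 0.064     ]
[ 0.58159072 -0.03144951  0.064     ]
[0.60482892 0.14122608 0.057     ]
[ 0.57152316 -0.02320072  0.057     ]
```

View pics/crop1.png

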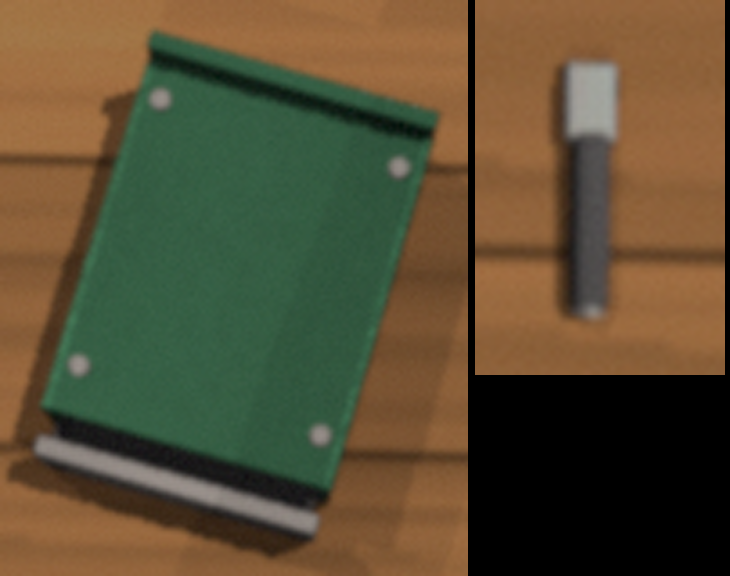

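```bash
cat > fit.py <<'E'
from h import *
from scipy.optimize import least_squares
c=optics.capture("top")
P=np.array([[0,.09,.064],[0,-.09,.064],[.235,.09,.082],[.235,-.09,.082],[-.026,.088,.057],[-.026,-.088,.057]])
uv=np.array([[42,409],[328,488],[151,33],[440,113],[36,455],[313,535]],float); uv=np.c_[235+(uv[:,0]+.5)/3.6-.5, 75+(uv[:,1]+.5)/3.6-.5]
def W(p,P):
    return P@R.from_euler("z",p[2]).as_matrix().T+[p[0],p[1],0]
s=least_squares(lambda p:(proj(c,W(p,P))-uv).ravel(),[.6,.05,-.28],loss="soft_l1")
print(s.x,np.degrees(s.x[2])); print((proj(c,W(s.x,P))-uv).round(2))
for n,q in dict(front=[-.026,0,.031],floor_open=[-.055,0,.015],panel_open=[-.121,0,.031]).items(): print(n,W(s.x,np.array(q)))
for u in [(452.6,247),(452.2,298.4),(452.4,272.6),(452.4,277)]: print(ray(c,u,.012))
E
python3 fit.py
```

```text
[ 0.61003932  0.05446811 -0.26001978] -14.89803612989621
[[-0.41  0.14]
 [ 0.79  1.36]
 [-0.22 -0.76]
 [ 0.1  -0.09]
 [-0.91 -0.32]
 [ 0.65  0.02]]
front [0.58491332 0.0611527  0.031     ]
floor_open [0.55688815 0.06860859 0.015     ]
panel_open [0.49310675 0.08557717 0.031     ]
[ 0.52053653 -0.31720201  0.012     ]
[ 0.40619354 -0.31612398  0.012     ]
[ 0.46334419 -0.31666106  0.012     ]
[ 0.45356462 -0.31664528  0.012     ]
```

```bash
cat >> h.py <<'E'
U=np.array([.6100,.0545]); A=np.radians(-14.9)
def unit(x,y,z): return np.array([U[0]+x*np.cos(A)-y*np.sin(A),U[1]+x*np.sin(A)+y*np.cos(A),z])
def go(p,yaw):
    s=r.get_state(); M=R.from_euler("xyz",s["eef_rot"],degrees=True)
    T=R.from_euler("xyz",[180,0,yaw],degrees=True)
    print("xyz",(M.inv().apply(np.array(p)-s["tcp_pos"])/.03).round(2),"rot",(M.inv()*T).as_rotvec(degrees=True).round(1),"world",np.round(p,3))
E
python3 - <<'E'
from h import *
go(unit(-.026-.04,0,.13),165.1)
E
```

```text
xyz [-17.9   18.4    2.07] rot [ 0.1 -0.  35.2] world [0.546 0.071 0.13 ]
```

```bash
python3 -m crank '[{"xyz":[-17.9,18.4,2.07],"delta_rot":[0.1,0,35.2],"claw":1},{"xyz":[-17.9,18.4,2.07],"delta_rot":[0.1,0,35.2],"claw":1},{"xyz":[-17.9,18.4,2.07],"delta_rot":[0.1,0,35.2],"claw":1},{"xyz":[-17.9,18.4,2.07],"delta_rot":[0.1,0,35.2],"claw":1},{"xyz":[-17.9,18.4,2.07],"delta_rot":[0.1,0,35.2],"claw":1},{"xyz":[-17.9,18.4,2.07],"delta_rot":[0.1,0,35.2],"claw":1},{"xyz":[-17.9,18.4,2.07],"delta_rot":[0.1,0,35.2],"claw":1},{"xyz":[-17.9,18.4,2.07],"delta_rot":[0.1,0,35.2],"claw":1},{"xyz":[-17.9,18.4,2.07],"delta_rot":[0.1,0,35.2],"claw":1},{"xyz":[-17.9,18.4,2.07],"delta_rot":[0.1,0,35.2],"claw":1},{"xyz":[-17.9,18.4,2.07],"delta_rot":[0.1,0,35.2],"claw":1},{"xyz":[-17.9,18.4,2.07],"delta_rot":[0.1,0,35.2],"claw":1},{"xyz":[-17.9,18.4,2.07],"delta_rot":[0.1,0,35.2],"claw":1},{"xyz":[-17.9,18.4,2.07],"delta_rot":[0.1,0,35.2],"claw":1},{"xyz":[-17.9,18.4,2.07],"delta_rot":[0.1,0,35.2],"claw":1},{"xyz":[-17.9,18.4,2.07],"delta_rot":[0.1,0,35.2],"claw":1}]' 20
python3 - <<'E'
from h import *
go(unit(-.026-.03,0,.025),165.1); print(r.get_state()["contact_force"])
E
```

```text
time_s: 2.2
tcp_pos: [0.546, 0.0704, 0.1304]
eef_rot: [-179.9, 0.0, 165.1]
contact_force: [0.4, -0.9, 0.9]
gripper_width: 0.0008
gripper_force: 0.0
xyz [-0.33  0.04  3.51] rot [-0.1  0.  -0. ] world [0.556 0.069 0.025]
[ 0.40340317 -0.87127437  0.89694374]
```

Lower to z=25 mm, then approach until contact (tool −x is the push direction).

```bash
python3 -m crank '[{"xyz":[-0.2,0,1.8],"delta_rot":[0,0,0],"claw":1},{"xyz":[-0.33,0.04,3.5],"delta_rot":[0,0,0],"claw":1},{"xyz":[-0.33,0.04,3.5],"delta_rot":[0,0,0],"claw":1},{"xyz":[-0.6,0.04,3.5],"delta_rot":[0,0,0],"claw":1},{"xyz":[-0.8,0.04,3.5],"delta_rot":[0,0,0],"claw":1},{"xyz":[-0.9,0.04,3.5],"delta_rot":[0,0,0],"claw":1},{"xyz":[-1.0,0.04,3.5],"delta_rot":[0,0,0],"claw":1},{"xyz":[-1.0,0.04,3.5],"delta_rot":[0,0,0],"claw":1}]'
python3 -c "
from h import *
print((r.get_state()['tcp_pos'][:2]-U)@[np.cos(A),np.sin(A)])"
```

```text
time_s: 3.2
tcp_pos: [0.5758, 0.0645, 0.0255]
eef_rot: [-179.9, 0.0, 165.1]
contact_force: [-0.6, -0.3, 0.2]
gripper_width: 0.0008
gripper_force: 0.0
-0.03563461072719562
```

```bash
python3 -m crank '[{"xyz":[-0.1,0,0],"delta_rot":[0,0,0],"claw":1},{"xyz":[-0.2,0,0],"delta_rot":[0,0,0],"claw":1},{"xyz":[-0.3,0,0],"delta_rot":[0,0,0],"claw":1},{"xyz":[-0.3,0,0],"delta_rot":[0,0,0],"claw":1}]'
```

```text
time_s: 3.7
tcp_pos: [0.5845, 0.0621, 0.0251]
eef_rot: [-179.9, 0.0, 165.1]
contact_force: [0.5, 0.3, 0.4]
gripper_width: 0.0009
gripper_force: 0.0
```

```bash
python3 -m crank '[{"xyz":[-0.05,0,0],"delta_rot":[0,0,0],"claw":1},{"xyz":[-0.1,0,0],"delta_rot":[0,0,0],"claw":1},{"xyz":[-0.1,0,0],"delta_rot":[0,0,0],"claw":1}]'
```

```text
time_s: 4.08
tcp_pos: [0.5872, 0.0614, 0.0252]
eef_rot: [-179.9, 0.0, 165.1]
contact_force: [-0.3, -0.2, 0.3]
gripper_width: 0.0006
gripper_force: 0.0
```

```bash
python3 -m crank '[{"xyz":[-0.1,0,0],"delta_rot":[0,0,0],"claw":1},{"xyz":[-0.2,0,0],"delta_rot":[0,0,0],"claw":1},{"xyz":[-0.2,0,0],"delta_rot":[0,0,0],"claw":1}]'
python3 - <<'E'
from h import *
import cv2
a=optics.capture("top")["img"][140:260,220:350]; b=optics.capture("wrist")["img"]
o=np.zeros((480,800,3),np.uint8); a=cv2.resize(a,None,fx=3,fy=3); b=cv2.resize(b,(400,300)); o[:a.shape[0],:390]=a; o[:300,400:]=b
cv2.imwrite("pics/press.png",o)
E
```

```text
time_s: 4.45
tcp_pos: [0.5932, 0.0598, 0.0252]
eef_rot: [-179.9, 0.0, 165.1]
contact_force: [-0.5, -0.1, -0.8]
gripper_width: 0.0005
gripper_force: 0.0
```

View pics/press.png

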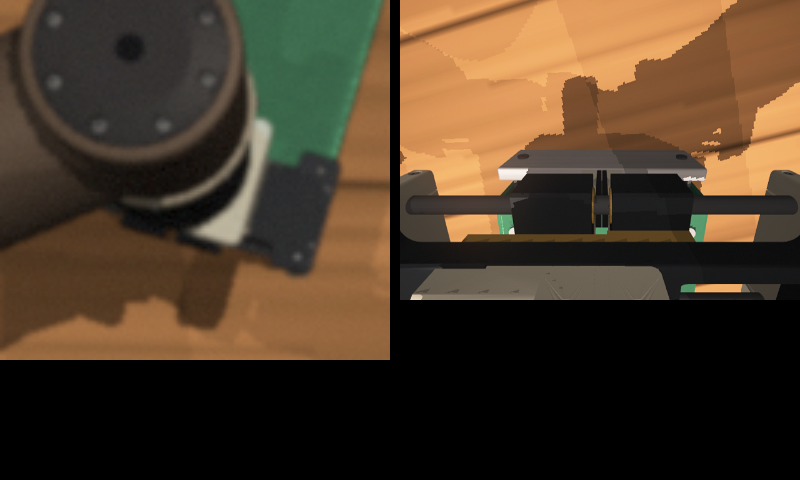

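The top view is blocked by the arm. In the wrist view the panel spans (500–705, 150–180), but where the fingertips are against it isn't clear, so I'll project the model into this picture.

```bash
python3 - <<'E'
from h import *
import cv2
s=r.get_state(); c=optics.capture("wrist"); H=np.array(c["hand_eye"]); print(H.round(3),c["fovy"],c["cx"],c["cy"],c.keys())
T=np.eye(4); T[:3,:3]=R.from_euler("xyz",s["eef_rot"],degrees=True).as_matrix(); T[:3,3]=s["tcp_pos"]
C=T@H; c["eye"]=C[:3,3]; c["rotation"]=R.from_matrix(C[:3,:3]).as_euler("xyz",degrees=True)
im=c["img"].copy()
for p,col in [(unit(-.026,y,z),(0,0,255)) for y in(-.088,.088) for z in (.005,.057)]+[(s["tcp_pos"],(255,0,0))]+[(unit(0,y,.064),(0,255,255)) for y in(-.09,.09)]:
    u=proj(c,p)[0]; print(p.round(3),u.round(1)); cv2.drawMarker(im,tuple(int(v) for v in u),col,0,14,2)
cv2.imwrite("pics/w2.png",im)
E
```

```text
[[-0.     0.957  0.289  0.078]
 [ 1.     0.    -0.     0.002]
 [-0.     0.289 -0.957 -0.194]
 [ 0.     0.     0.     1.   ]] 71.36225243967603 322.39592742738176 233.00809981372427 dict_keys(['img', 'fovy', 'cx', 'cy', 'hand_eye'])
[ 0.562 -0.024  0.005] [188.3 241.3]
[ 0.562 -0.024  0.057] [150.1 272.3]
[0.608 0.146 0.005] [449.9 241.4]
[0.608 0.146 0.057] [486.1 272.5]
[0.593 0.06  0.025] [320.  263.9]
[ 0.587 -0.032  0.064] [147.1 323.2]
[0.633 0.141 0.064] [489.1 323.5]
```

View pics/w2.png

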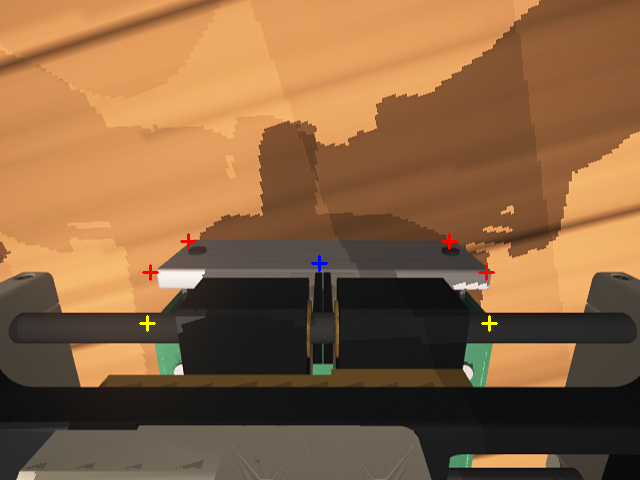

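```bash
python3 - <<'E'
from h import *
import cv2
c=optics.capture("wrist"); im=c["img"][225:385,240:400].astype(float)
im=(255*(im/255)**.45).astype(np.uint8)
cv2.imwrite("pics/w3.png",cv2.resize(im,None,fx=3.7,fy=3.7,interpolation=cv2.INTER_CUBIC)); print(r.get_state()["contact_force"])
E
```

```text
[ 6.81492047e-01  1.22247047e-01 -1.01095741e-04]
```

View pics/w3.png

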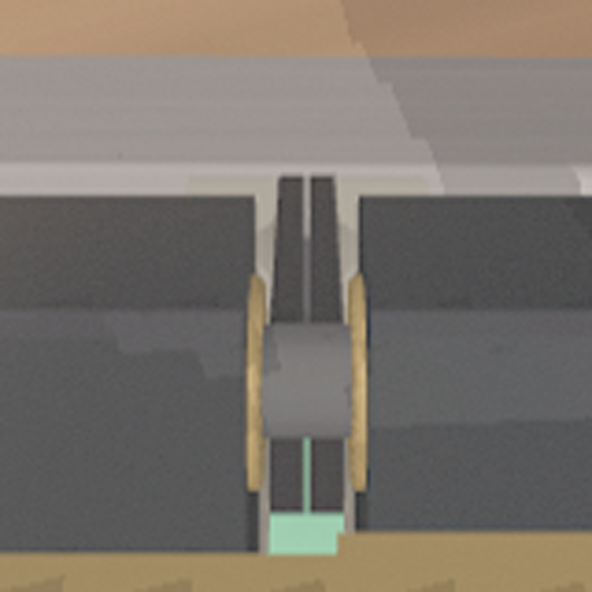

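The fingertips hide the top strip of the panel, which I can also see through the gap between the pads. So they seem to be above the panel rather than in front of it. I'll check from the side.

```bash
python3 - <<'E'
from h import *
import cv2
s=r.get_state(); c=optics.capture("side"); im=c["img"]
im=(255*(im/255.)**.6).astype(np.uint8)
k=4;x0,y0=190,130
o=cv2.resize(im[y0:y0+145,x0:x0+195],None,fx=k,fy=k,interpolation=cv2.INTER_CUBIC)
for p,col in [(unit(-.026,y,z),(0,0,255)) for y in(-.088,.088) for z in (.005,.057)]+[(s["tcp_pos"],(255,0,0))]+[(unit(0,y,.064),(0,255,255)) for y in(-.09,.09)]:
    u=(proj(c,p)[0]-[x0,y0])*k; cv2.drawMarker(o,tuple(int(v) for v in u),col,0,14,2)
cv2.imwrite("pics/s2.png",o)
E
```

```text
(no output)
```

View pics/s2.png

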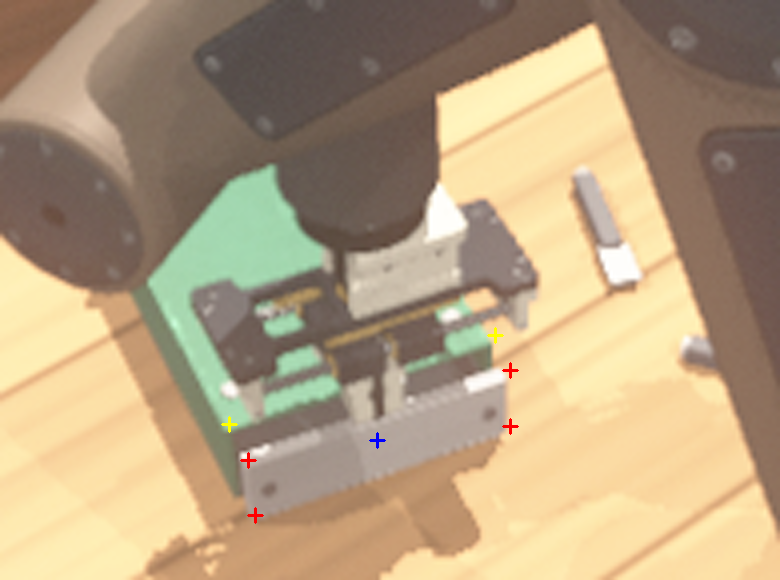

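The side view shows the fingers ending at the panel's top edge, at about (375,418). I'll raise the tool and compare: the tips stay fixed in the wrist picture, so this will show where they really are.

```bash
python3 -m crank '[{"xyz":[0,0,-1.5],"delta_rot":[0,0,0],"claw":1},{"xyz":[1.5,0,-1.5],"delta_rot":[0,0,0],"claw":1},{"xyz":[1.5,0,-1.5],"delta_rot":[0,0,0],"claw":1}]'
python3 - <<'E'
from h import *
import cv2
s=r.get_state(); c=optics.capture("wrist"); im=c["img"][195:385,220:420]
im=(255*(im/255.)**.45).astype(np.uint8)
d=optics.capture("side"); 
o=np.zeros((600,800,3),np.uint8)
o[:380,:400]=cv2.resize(im,None,fx=2,fy=2,interpolation=cv2.INTER_CUBIC)
u=proj(d,s["tcp_pos"])[0]; print(u); x0,y0=int(u[0])-50,int(u[1])-70
e=d["img"][y0:y0+110,x0:x0+100]; e=(255*(e/255.)**.6).astype(np.uint8); e=cv2.resize(e,None,fx=4,fy=4,interpolation=cv2.INTER_CUBIC)
cv2.drawMarker(e,tuple(int(v) for v in (u-[x0,y0])*4),(255,0,0),0,14,1); o[:440,400:]=e
cv2.imwrite("pics/w4.png",o)
E
```

```text
time_s: 5.08
tcp_pos: [0.5473, 0.0718, 0.0708]
eef_rot: [-179.9, 0.0, 165.2]
contact_force: [0.4, -0.3, -0.7]
gripper_width: 0.0002
gripper_force: 0.0
[291.38550171 240.61829281]
```

View pics/w4.png

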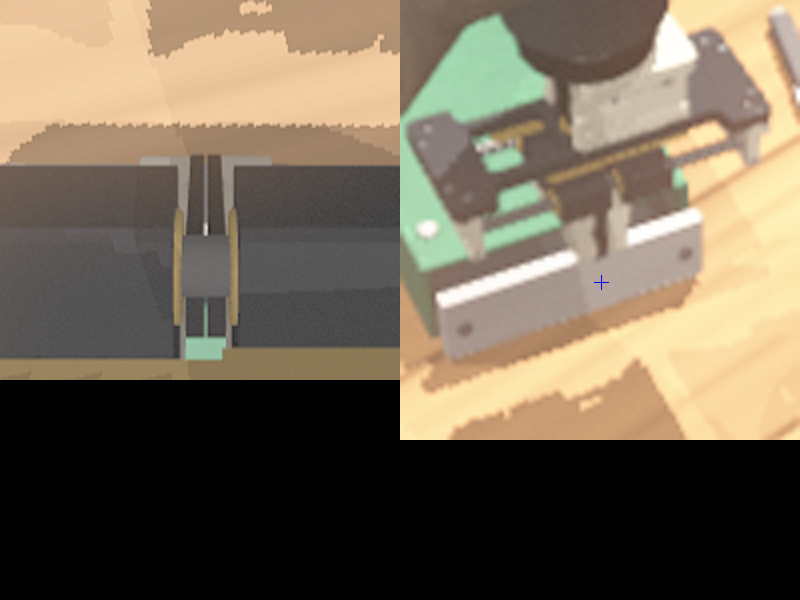

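```bash
python3 -m crank '[{"xyz":[0,0,1.5],"delta_rot":[0,0,0],"claw":1},{"xyz":[0,0,1.9],"delta_rot":[0,0,0],"claw":1},{"xyz":[0,0,2.0],"delta_rot":[0,0,0],"claw":1},{"xyz":[0,0,2.1],"delta_rot":[0,0,0],"claw":1},{"xyz":[0,0,2.1],"delta_rot":[0,0,0],"claw":1}]'
python3 - <<'E'
from h import *
from scipy.optimize import least_squares
s=r.get_state();c=optics.capture("wrist"); H=np.array(c["hand_eye"]); c["eye"]=H[:3,3]; c["rotation"]=R.from_matrix(H[:3,:3]).as_euler("xyz",degrees=True)
d=optics.capture("side")
for x in (0,.0075,.0095):
    for z in (0,-.015,-.025,-.035): print(x,z,proj(c,[x,0,z])[0].round(1))
# triangulate front tip edge, using the earlier pose
M=R.from_euler("xyz",[-179.9,0,165.2],degrees=True).as_matrix(); t=np.array([.5473,.0718,.0708])
for dv in (0,-2):
  q=least_squares(lambda p:np.r_[proj(c,p)[0]-[323,273],proj(d,M@p+t)[0]-[291.1,236.4+dv]],[0,0,-.02]); print(q.x.round(4),q.fun.round(1))
E
```

```text
time_s: 5.8
tcp_pos: [0.5501, 0.0716, 0.0078]
eef_rot: [-179.9, 0.1, 165.1]
contact_force: [0.2, 0.0, -0.4]
gripper_width: 0.0002
gripper_force: 0.0
0 0 [320.  263.9]
0 -0.015 [319.8 273.7]
0 -0.025 [319.7 281. ]
0 -0.035 [319.5 289.2]
0.0075 0 [320.  252.6]
0.0075 -0.015 [319.8 261.6]
0.0075 -0.025 [319.6 268.4]
0.0075 -0.035 [319.5 276. ]
0.0095 0 [319.9 249.5]
0.0095 -0.015 [319.8 258.3]
0.0095 -0.025 [319.6 265. ]
0.0095 -0.035 [319.5 272.4]
[ 0.002   0.0018 -0.0185] [-0.1 -0.1 -0.4 -0.1]
[ 0.0067  0.0018 -0.0294] [0.  0.  0.3 0.1]
```

The shut fingertips really end about 33 mm short of the reported TCP, and there is no bench contact at z = 8 mm. So I can press the panel at this height.

```bash
python3 -m crank '[{"xyz":[-0.5,0.04,0],"delta_rot":[0,0,0],"claw":1},{"xyz":[-0.8,0.04,0],"delta_rot":[0,0,0],"claw":1},{"xyz":[-0.9,0.04,0],"delta_rot":[0,0,0],"claw":1},{"xyz":[-1.0,0.04,0],"delta_rot":[0,0,0],"claw":1},{"xyz":[-1.05,0.04,0],"delta_rot":[0,0,0],"claw":1},{"xyz":[-1.05,0.04,0],"delta_rot":[0,0,0],"claw":1}]'
```

```text
time_s: 6.65
tcp_pos: [0.5797, 0.0646, 0.007]
eef_rot: [-179.9, -0.0, 165.1]
contact_force: [-3.3, 3.0, 3.6]
gripper_width: 0.0002
gripper_force: 2.3
```

```bash
python3 -m crank '[{"xyz":[-0.1,0,0],"delta_rot":[0,0,0],"claw":1},{"xyz":[-0.2,0,0],"delta_rot":[0,0,0],"claw":1},{"xyz":[-0.2,0,0],"delta_rot":[0,0,0],"claw":1}]'
```

```text
time_s: 7.02
tcp_pos: [0.5846, 0.0631, 0.0069]
eef_rot: [-179.9, -0.1, 165.1]
contact_force: [-7.2, 3.9, 5.8]
gripper_width: 0.0005
gripper_force: 4.2
```

```bash
python3 -m crank '[{"xyz":[-0.1,0,0],"delta_rot":[0,0,0],"claw":1},{"xyz":[-0.2,0,0],"delta_rot":[0,0,0],"claw":1},{"xyz":[-0.25,0,0],"delta_rot":[0,0,0],"claw":1},{"xyz":[-0.25,0,0],"delta_rot":[0,0,0],"claw":1}]'
```

```text
time_s: 7.52
tcp_pos: [0.5847, 0.0628, 0.0069]
eef_rot: [-179.8, -0.7, 165.0]
contact_force: [-37.3, 24.0, 30.2]
gripper_width: 0.0004
gripper_force: 21.0
```

```bash
python3 -m crank '[{"xyz":[1.5,0,0],"delta_rot":[0,0,0],"claw":1},{"xyz":[3.0,0,-1],"delta_rot":[0,0,0],"claw":1},{"xyz":[3.6,0,-3],"delta_rot":[0,0,0],"claw":1},{"xyz":[3.6,0,-4],"delta_rot":[0,0,0],"claw":1},{"xyz":[3.6,0,-4],"delta_rot":[0,0,0],"claw":1},{"xyz":[3.6,0,-4],"delta_rot":[0,0,0],"claw":1}]'
python3 - <<'E'
from h import *
import cv2
s=r.get_state(); print(s["contact_force"])
c=optics.capture("wrist"); d=optics.capture("side")
o=np.zeros((480,800,3),np.uint8)
w=(255*(c["img"]/255.)**.6).astype(np.uint8); cv2.imwrite("pics/raw_w5.png",c["img"]); cv2.imwrite("pics/raw_s5.png",d["img"])
o[:300,:400]=cv2.resize(w,(400,300)); e=d["img"][130:330,190:390]; o[:400,400:]=cv2.resize(e,None,fx=2,fy=2)
cv2.imwrite("pics/w5.png",o)
E
```

```text
time_s: 8.28
tcp_pos: [0.4887, 0.0888, 0.1267]
eef_rot: [-179.9, 0.0, 165.1]
contact_force: [-0.2, 0.5, -0.4]
gripper_width: 0.0005
gripper_force: 0.0
[-0.17664715  0.45880477 -0.36585486]
```

View pics/w5.png

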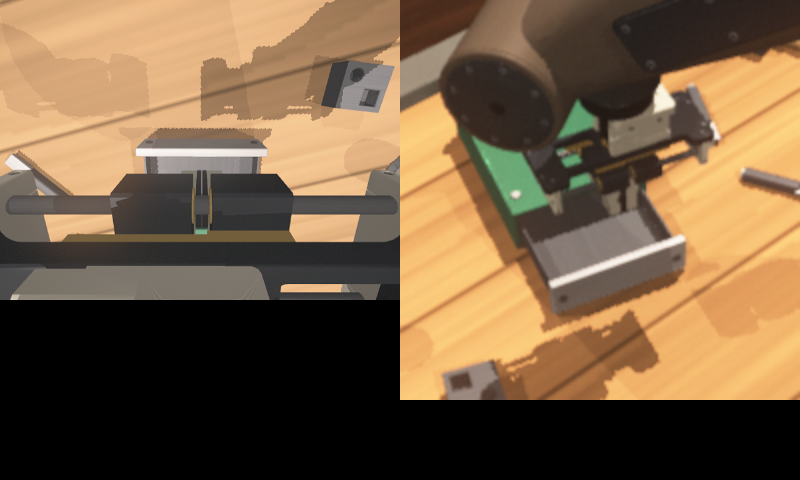

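The tray has sprung out: the side view shows it open, with the panel at (615,275). Next I'll move over the chisel with the gripper open.

```bash
python3 - <<'E'
from h import *
go([.4536,-.317,.06],180)
E
```

```text
xyz [ -2.36 -13.35   2.24] rot [ -0.2  -0.1 -14.9] world [ 0.454 -0.317  0.06 ]
```

```bash
python3 -m crank '[{"xyz":[-2.36,-13.35,0],"delta_rot":[0,0,-14.9],"claw":0},{"xyz":[-2.36,-13.35,0],"delta_rot":[0,0,-14.9],"claw":0},{"xyz":[-2.36,-13.35,0],"delta_rot":[0,0,-14.9],"claw":0},{"xyz":[-2.36,-13.35,0],"delta_rot":[0,0,-14.9],"claw":0},{"xyz":[-2.36,-13.35,0],"delta_rot":[0,0,-14.9],"claw":0},{"xyz":[-2.36,-13.35,2.24],"delta_rot":[0,0,-14.9],"claw":0},{"xyz":[-2.36,-13.35,2.24],"delta_rot":[0,0,-14.9],"claw":0},{"xyz":[-2.36,-13.35,2.24],"delta_rot":[0,0,-14.9],"claw":0},{"xyz":[-2.36,-13.35,2.24],"delta_rot":[0,0,-14.9],"claw":0},{"xyz":[-2.36,-13.35,2.24],"delta_rot":[0,0,-14.9],"claw":0}]' 40
python3 - <<'E'
from h import *
import cv2
s=r.get_state(); c=optics.capture("wrist"); H=np.array(c["hand_eye"])
T=np.eye(4); T[:3,:3]=R.from_euler("xyz",s["eef_rot"],degrees=True).as_matrix(); T[:3,3]=s["tcp_pos"]
C=T@H; c["eye"]=C[:3,3]; c["rotation"]=R.from_matrix(C[:3,:3]).as_euler("xyz",degrees=True)
im=c["img"].copy(); cv2.imwrite("pics/raw6.png",im)
g=proj(c,[.4536,-.317,.008])[0]; pr=proj(c,s["tcp_pos"])[0]; print(s["tcp_pos"],s["gripper_width"],g,pr)
for p in ([.4083,-.317,.008],[.5183,-.317,.006],[.4536,-.317,.008]):
    u=proj(c,p)[0]; cv2.drawMarker(im,tuple(int(v) for v in u),(0,0,255),0,12,1)
cv2.imwrite("pics/w6.png",im)
E
```

```text
time_s: 9.62
tcp_pos: [0.4552, -0.3158, 0.0611]
eef_rot: [-179.9, 0.0, -179.9]
contact_force: [0.1, 0.3, 0.3]
gripper_width: 0.0872
gripper_force: 0.0
[ 0.45516007 -0.31579443  0.06112538] 0.0872194946111662 [319.01031781 235.52004418] [319.94119143 263.28731466]
```

View pics/w6.png

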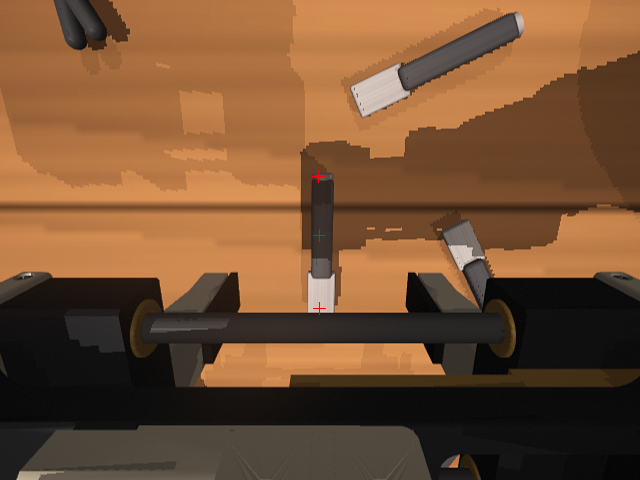

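The markers land on the chisel, with its head at (322,175) and the blade towards (320,310), and it lies between the open fingers. I'll descend carefully.

```bash
python3 -m crank '[{"xyz":[0.05,-0.04,1.2],"delta_rot":[0,0,0],"claw":0},{"xyz":[0.05,-0.04,1.9],"delta_rot":[0,0,0],"claw":0},{"xyz":[0.05,-0.04,2.2],"delta_rot":[0,0,0],"claw":0},{"xyz":[0.05,-0.04,2.35],"delta_rot":[0,0,0],"claw":0},{"xyz":[0.05,-0.04,2.45],"delta_rot":[0,0,0],"claw":0},{"xyz":[0.05,-0.04,2.45],"delta_rot":[0,0,0],"claw":0}]'
```

```text
time_s: 10.42
tcp_pos: [0.4534, -0.3178, -0.0124]
eef_rot: [-179.9, 0.0, -180.0]
contact_force: [-0.2, 0.8, -0.6]
gripper_width: 0.0873
gripper_force: 0.0
```

No contact at −12 mm, so the tips really are well above the reported TCP. I'll creep down until they touch.

```bash
python3 -m crank '[{"xyz":[0,0,0.15],"delta_rot":[0,0,0],"claw":0},{"xyz":[0,0,0.3],"delta_rot":[0,0,0],"claw":0},{"xyz":[0,0,0.3],"delta_rot":[0,0,0],"claw":0}]'
```

```text
time_s: 10.8
tcp_pos: [0.4527, -0.3177, -0.0223]
eef_rot: [-179.9, -0.0, -180.0]
contact_force: [-0.2, -0.3, 0.2]
gripper_width: 0.0876
gripper_force: 0.0
```

```bash
python3 -m crank '[{"xyz":[0,0,0.1],"delta_rot":[0,0,0],"claw":0},{"xyz":[0,0,0.1],"delta_rot":[0,0,0],"claw":0}]'
```

```text
time_s: 11.05
tcp_pos: [0.4529, -0.3177, -0.0251]
eef_rot: [-179.9, -0.0, -180.0]
contact_force: [-0.3, 0.1, -0.1]
gripper_width: 0.0873
gripper_force: 0.0
```

```bash
python3 -m crank '[{"xyz":[0,0,0.1],"delta_rot":[0,0,0],"claw":0},{"xyz":[0,0,0.1],"delta_rot":[0,0,0],"claw":0}]'
```

```text
time_s: 11.3
tcp_pos: [0.4529, -0.3177, -0.0281]
eef_rot: [-179.9, -0.0, -180.0]
contact_force: [0.1, 1.3, 0.1]
gripper_width: 0.0872
gripper_force: 0.0
```

```bash
python3 -m crank '[{"xyz":[0,0,0.1],"delta_rot":[0,0,0],"claw":0},{"xyz":[0,0,0.1],"delta_rot":[0,0,0],"claw":0}]'
```

```text
time_s: 11.55
tcp_pos: [0.4529, -0.3177, -0.0311]
eef_rot: [-179.9, -0.0, -180.0]
contact_force: [-0.1, -0.1, -0.2]
gripper_width: 0.0877
gripper_force: 0.0
```

```bash
python3 -m crank '[{"xyz":[0,0,0],"delta_rot":[0,0,0],"claw":1},{"xyz":[0,0,0],"delta_rot":[0,0,0],"claw":1},{"xyz":[0,0,0],"delta_rot":[0,0,0],"claw":1},{"xyz":[0,0,0],"delta_rot":[0,0,0],"claw":1},{"xyz":[0,0,0],"delta_rot":[0,0,0],"claw":1},{"xyz":[0,0,0],"delta_rot":[0,0,0],"claw":1},{"xyz":[0,0,0],"delta_rot":[0,0,0],"claw":1},{"xyz":[0,0,0],"delta_rot":[0,0,0],"claw":1}]' 40
```

```text
time_s: 12.55
tcp_pos: [0.453, -0.3177, -0.0309]
eef_rot: [-179.9, 0.0, -180.0]
contact_force: [-0.3, 0.5, 0.0]
gripper_width: 0.0159
gripper_force: 40.0
```

```bash
python3 -m crank '[{"xyz":[0,0,-1],"delta_rot":[0,0,0],"claw":1},{"xyz":[0,0,-2.5],"delta_rot":[0,0,0],"claw":1},{"xyz":[0,0,-3.7],"delta_rot":[0,0,0],"claw":1},{"xyz":[0,0,-3.7],"delta_rot":[0,0,0],"claw":1},{"xyz":[0,0,-3.7],"delta_rot":[0,0,0],"claw":1}]'
python3 - <<'E'
from h import *
s=r.get_state(); print(s["contact_force"],s["moment"])
go(unit(-.059,-.008,.085),-104.9)
E
```

```text
time_s: 13.18
tcp_pos: [0.4524, -0.3172, 0.0795]
eef_rot: [-179.9, -0.0, -180.0]
contact_force: [-0.2, 0.6, -2.5]
gripper_width: 0.0156
gripper_force: 40.0
[-0.23853068  0.6403884  -2.49229104] [-0.04289307  0.04009418 -0.04134423]
xyz [-3.29 12.64 -0.2 ] rot [ -0.   -0.1 -75.1] world [0.551 0.062 0.085]
```

```bash
python3 -m crank '[{"xyz":[-3.3,12.64,-0.2],"delta_rot":[0,0,-75.1],"claw":1},{"xyz":[-3.3,12.64,-0.2],"delta_rot":[0,0,-75.1],"claw":1},{"xyz":[-3.3,12.64,-0.2],"delta_rot":[0,0,-75.1],"claw":1},{"xyz":[-3.3,12.64,-0.2],"delta_rot":[0,0,-75.1],"claw":1},{"xyz":[-3.3,12.64,-0.2],"delta_rot":[0,0,-75.1],"claw":1},{"xyz":[-3.3,12.64,-0.2],"delta_rot":[0,0,-75.1],"claw":1},{"xyz":[-3.3,12.64,-0.2],"delta_rot":[0,0,-75.1],"claw":1},{"xyz":[-3.3,12.64,-0.2],"delta_rot":[0,0,-75.1],"claw":1},{"xyz":[-3.3,12.64,-0.2],"delta_rot":[0,0,-75.1],"claw":1},{"xyz":[-3.3,12.64,-0.2],"delta_rot":[0,0,-75.1],"claw":1},{"xyz":[-3.3,12.64,-0.2],"delta_rot":[0,0,-75.1],"claw":1}]'
python3 - <<'E'
from h import *
import cv2
s=r.get_state(); print(s["contact_force"]); go(unit(-.059,-.008,-.005),-104.9)
c=optics.capture("side"); cv2.imwrite("pics/raw7.png",c["img"])
E
```

```text
time_s: 14.55
tcp_pos: [0.5517, 0.0608, 0.0854]
eef_rot: [-180.0, -0.1, -105.0]
contact_force: [-0.3, 0.7, -1.6]
gripper_width: 0.0157
gripper_force: 40.0
[-0.25808448  0.73299803 -1.64625765]
xyz [-0.04  0.04  3.01] rot [-0.  -0.1 -0.1] world [ 0.551  0.062 -0.005]
```

```bash
python3 -m crank '[{"xyz":[-0.04,0.04,1.5],"delta_rot":[0,0,0],"claw":1},{"xyz":[-0.04,0.04,2.4],"delta_rot":[0,0,0],"claw":1},{"xyz":[-0.04,0.04,2.7],"delta_rot":[0,0,0],"claw":1},{"xyz":[-0.04,0.04,2.9],"delta_rot":[0,0,0],"claw":1},{"xyz":[-0.04,0.04,2.9],"delta_rot":[0,0,0],"claw":1}]'
```

```text
time_s: 15.22
tcp_pos: [0.5515, 0.0631, -0.001]
eef_rot: [-179.9, -0.1, -104.9]
contact_force: [-0.4, 0.7, -1.4]
gripper_width: 0.0158
gripper_force: 40.0
```

```bash
python3 -m crank '[{"xyz":[0,0,0.1],"delta_rot":[0,0,0],"claw":1},{"xyz":[0,0,0.2],"delta_rot":[0,0,0],"claw":1},{"xyz":[0,0,0.2],"delta_rot":[0,0,0],"claw":1}]'
```

```text
time_s: 15.6
tcp_pos: [0.5509, 0.063, -0.0075]
eef_rot: [-180.0, -0.1, -104.9]
contact_force: [0.4, -0.3, -1.7]
gripper_width: 0.0154
gripper_force: 40.0
```

```bash
python3 -m crank '[{"xyz":[0,0,0.07],"delta_rot":[0,0,0],"claw":1},{"xyz":[0,0,0.13],"delta_rot":[0,0,0],"claw":1},{"xyz":[0,0,0.13],"delta_rot":[0,0,0],"claw":1}]'
```

```text
time_s: 15.98
tcp_pos: [0.5508, 0.0629, -0.0116]
eef_rot: [-180.0, -0.1, -104.9]
contact_force: [0.2, -0.4, -1.9]
gripper_width: 0.0154
gripper_force: 40.0
```

Now 4 mm above the floor and still clear. I'll open to about 30 mm and lift out.

```bash
python3 -m crank '[{"xyz":[0,0,0],"delta_rot":[0,0,0],"claw":0.66},{"xyz":[0,0,0],"delta_rot":[0,0,0],"claw":0.66},{"xyz":[0,0,0],"delta_rot":[0,0,0],"claw":0.66},{"xyz":[0,0,0],"delta_rot":[0,0,0],"claw":0.66},{"xyz":[0,0,-0.5],"delta_rot":[0,0,0],"claw":0.66},{"xyz":[0,0,-1.5],"delta_rot":[0,0,0],"claw":0.66},{"xyz":[0,0,-3.5],"delta_rot":[0,0,0],"claw":0.66},{"xyz":[0,0,-3.5],"delta_rot":[0,0,0],"claw":0.66}]'
python3 - <<'E'
from h import *
import cv2
s=r.get_state(); print(s["contact_force"])
c=optics.capture("wrist"); H=np.array(c["hand_eye"])
T=np.eye(4); T[:3,:3]=R.from_euler("xyz",s["eef_rot"],degrees=True).as_matrix(); T[:3,3]=s["tcp_pos"]
C=T@H; c["eye"]=C[:3,3]; c["rotation"]=R.from_matrix(C[:3,:3]).as_euler("xyz",degrees=True)
print(proj(c,unit(-.057,-.008,.023)),proj(c,unit(-.057,-.055,.023)))
cv2.imwrite("pics/raw8.png",c["img"]);cv2.imwrite("pics/raw8s.png",optics.capture("side")["img"])
go(unit(-.121-.05,0,.1),165.1)
E
```

```text
time_s: 16.98
tcp_pos: [0.5545, 0.0643, 0.0997]
eef_rot: [-179.5, 0.2, -104.8]
contact_force: [0.0, 0.5, -0.4]
gripper_width: 0.0299
gripper_force: 0.0
[ 0.02752665  0.50688848 -0.35836945]
[[324.00670909 223.46149541]] [[324.15273553 166.49718151]]
xyz [-0.22  3.74 -0.17] rot [-0.1  0.1 90. ] world [0.445 0.098 0.1  ]
```

No picture views left, so I'll check the placing numerically. I'll also move to in front of the panel: back 110 mm, turned 90°.

```bash
python3 - <<'E'
import cv2,numpy as np
g=cv2.cvtColor(cv2.imread("pics/raw8.png"),cv2.COLOR_BGR2GRAY)
print(np.r_[0,np.arange(284,368,6)])
for v in range(130,275,9): print(v,g[v,284:368:6])
E
python3 -m crank '[{"xyz":[-0.22,3.74,-0.3],"delta_rot":[0,0,90],"claw":0.66},{"xyz":[-0.22,3.74,-0.3],"delta_rot":[0,0,90],"claw":1},{"xyz":[-0.22,3.74,-0.3],"delta_rot":[0,0,90],"claw":1},{"xyz":[-0.22,3.74,-0.3],"delta_rot":[0,0,90],"claw":1},{"xyz":[-0.22,3.74,-0.3],"delta_rot":[0,0,90],"claw":1},{"xyz":[-0.22,3.74,-0.3],"delta_rot":[0,0,90],"claw":1},{"xyz":[-0.22,3.74,-0.3],"delta_rot":[0,0,90],"claw":1},{"xyz":[-0.22,3.74,-0.3],"delta_rot":[0,0,90],"claw":1},{"xyz":[-0.22,3.74,-0.3],"delta_rot":[0,0,90],"claw":1},{"xyz":[-0.22,3.74,-0.3],"delta_rot":[0,0,90],"claw":1},{"xyz":[-0.22,3.74,-0.3],"delta_rot":[0,0,90],"claw":1}]'
python3 - <<'E'
from h import *
import cv2
go(unit(-.121-.04,0,.006),165.1)
c=optics.capture("top"); d=optics.capture("side"); cv2.imwrite("pics/raw9.png",c["img"])
# chisel vs tray floor, sampled along unit y across the tray, side and top views
for k,n in ((d,"side"),(c,"top")):
  g=cv2.cvtColor(k["img"],cv2.COLOR_BGR2GRAY)
  for x in (-.095,-.08,-.065,-.057,-.049,-.035,-.02):
    uv=np.array([proj(k,unit(x,y,.028))[0] for y in np.arange(-.07,.071,.01)]).round().astype(int)
    print(n,x,g[uv[:,1],uv[:,0]])
E
```

```text
[  0 284 290 296 302 308 314 320 326 332 338 344 350 356 362]
130 [158 153 141 140 147 152 149 146 143 145 146 149 152 151]
139 [100  99  98  97  97  97  87  93  92  92  91 102 101 101]
148 [61 61 60 60 61 60 60 61 59 60 61 53 53 54]
157 [110 108 108 108 110 109 108  95  94  93 106 100  98 100]
166 [107 107 106 107 106 106 105  92  92  92 105  98  99  97]
175 [108 110 110 109 101 102  91 207 149  48 100 100 100 100]
184 [108 108 108 107  99  99  98 107  97  46  96  97  97  96]
193 [104 105 105 105  97  96  97 106  98  45  97  92  92  91]
202 [107 106 106 105  99  98  97 107 101  47 103  98  97  97]
211 [104 104 103 103  95  94  99 107  98  38  93  93  93  94]
220 [104  99  98  98  96  97  94  98  90  41  96  96  97  95]
229 [97 97 95 95 95 95 96 97 90 38 93 93 93 93]
238 [96 98 97 98 97 97 94 97 90 39 95 96 95 95]
247 [92 92 91 91 91 91 94 97 90 36 93 93 92 93]
256 [96 95 96 96 96 95 94 96 91 38 95 94 96 95]
265 [ 50  51  96  94  94  95  71  45  43 111  47  49  48  51]
274 [ 73  18  50  77  50  49 173 111 107 106  50  51  22 120]
time_s: 18.45
tcp_pos: [0.4439, 0.0981, 0.1021]
eef_ro
[... 419 characters left out ...]
  38 120 125 123 125 118 126 139 235 214 110]
side -0.049 [ 57  41  43  40  55  56  58  65  74  74 133 125 122 149 109]
side -0.035 [ 40  37  37  37  57 115 122 124  38  41  39  59 123 122 109]
side -0.02 [37 36 43 35 37 34 37 36 43 50 46 64 54 54 55]
top -0.095 [51 73 72 67 70 69 71 68 69 68 67 66 69 72 58]
top -0.08 [48 71 71 70 69 71 71 70 68 68 68 71 67 61 60]
top -0.065 [ 46  63  50  37  43  34  32  33  40  41 133 128 139  71  57]
top -0.057 [ 49  62 110  69  70  69  71  71  69  67 142 143 143  68  59]
top -0.049 [ 52  71  73  63  66  63  65  62  62  73 138 144 143  74  57]
top -0.035 [49 73 72 71 71 69 72 70 69 70 68 68 67 61 59]
top -0.02 [46 76 71 71 71 70 73 72 71 69 71 67 70 62 61]
```

The chisel is in the tray: shank and bright blade appear at unit x ≈ −57 mm, y from −50 to +55. Now I'll lower in front of the panel and push it in smoothly.

```bash
python3 -m crank '[{"xyz":[-0.2,0.03,1.8],"delta_rot":[0,0,0],"claw":1},{"xyz":[-0.36,0.03,3.17],"delta_rot":[0,0,0],"claw":1},{"xyz":[-0.36,0.03,3.17],"delta_rot":[0,0,0],"claw":1},{"xyz":[-0.7,0.03,3.17],"delta_rot":[0,0,0],"claw":1},{"xyz":[-1.0,0.03,3.17],"delta_rot":[0,0,0],"claw":1},{"xyz":[-1.3,0.03,3.17],"delta_rot":[0,0,0],"claw":1},{"xyz":[-1.6,0.03,3.17],"delta_rot":[0,0,0],"claw":1},{"xyz":[-1.9,0.03,3.17],"delta_rot":[0,0,0],"claw":1},{"xyz":[-2.2,0.03,3.17],"delta_rot":[0,0,0],"claw":1},{"xyz":[-2.5,0.03,3.17],"delta_rot":[0,0,0],"claw":1},{"xyz":[-2.8,0.03,3.17],"delta_rot":[0,0,0],"claw":1},{"xyz":[-3.1,0.03,3.17],"delta_rot":[0,0,0],"claw":1},{"xyz":[-3.4,0.03,3.17],"delta_rot":[0,0,0],"claw":1},{"xyz":[-3.7,0.03,3.17],"delta_rot":[0,0,0],"claw":1},{"xyz":[-4.0,0.03,3.17],"delta_rot":[0,0,0],"claw":1},{"xyz":[-4.2,0.03,3.17],"delta_rot":[0,0,0],"claw":1},{"xyz":[-4.3,0.03,3.17],"delta_rot":[0,0,0],"claw":1},{"xyz":[-4.3,0.03,3.17],"delta_rot":[0,0,0],"claw":1}]' 20
python3 -c "
from h import *
print((r.get_state()['tcp_pos'][:2]-U)@[np.cos(A),np.sin(A)])"
```

```text
time_s: 20.8
tcp_pos: [0.569, 0.0655, 0.0072]
eef_rot: [-179.9, -0.0, 165.1]
contact_force: [-4.1, 1.8, 3.7]
gripper_width: 0.0005
gripper_force: 2.1
-0.04244034536359289
```

```bash
python3 -m crank '[{"xyz":[-0.15,0,0],"delta_rot":[0,0,0],"claw":1},{"xyz":[-0.3,0,0],"delta_rot":[0,0,0],"claw":1},{"xyz":[-0.45,0,0],"delta_rot":[0,0,0],"claw":1},{"xyz":[-0.57,0,0],"delta_rot":[0,0,0],"claw":1},{"xyz":[-0.6,0,0],"delta_rot":[0,0,0],"claw":1},{"xyz":[-0.6,0,0],"delta_rot":[0,0,0],"claw":1}]'
python3 -c "
from h import *
print((r.get_state()['tcp_pos'][:2]-U)@[np.cos(A),np.sin(A)])"
```

```text
time_s: 21.55
tcp_pos: [0.5842, 0.0613, 0.0071]
eef_rot: [-179.8, -0.2, 165.1]
contact_force: [-12.6, 7.1, 9.4]
gripper_width: 0.0004
gripper_force: 6.8
-0.02671462017233047
```

At the end stop with about 17 N. I'll back off and check that the catch holds.

```bash
python3 -m crank '[{"xyz":[0.5,0,0],"delta_rot":[0,0,0],"claw":1},{"xyz":[1.5,0,0],"delta_rot":[0,0,0],"claw":1},{"xyz":[3,0,-1],"delta_rot":[0,0,0],"claw":1},{"xyz":[4.2,0,-3],"delta_rot":[0,0,0],"claw":1},{"xyz":[4.2,0,-4],"delta_rot":[0,0,0],"claw":1},{"xyz":[4.2,0,-4],"delta_rot":[0,0,0],"claw":1},{"xyz":[4.2,0,-4],"delta_rot":[0,0,0],"claw":1},{"xyz":[4.2,0,-4],"delta_rot":[0,0,0],"claw":1},{"xyz":[4.2,0,-4],"delta_rot":[0,0,0],"claw":1},{"xyz":[4.2,0,-4],"delta_rot":[0,0,0],"claw":1},{"xyz":[4.2,0,-4],"delta_rot":[0,0,0],"claw":1},{"xyz":[4.2,0,-4],"delta_rot":[0,0,0],"claw":1}]'
python3 - <<'E'
from h import *
import cv2
d=optics.capture("side"); a=cv2.imread("pics/side0.png"); f=cv2.absdiff(d["img"],a).max(2)
for n,x in (("panel top shut",-.02),("open zone",-.08),("open panel",-.115)):
    uv=np.array([proj(d,unit(x,y,.057 if x>-.03 else .02))[0] for y in np.arange(-.08,.081,.02)]).round().astype(int)
    print(n,d["img"][uv[:,1],uv[:,0]].max(1),a[uv[:,1],uv[:,0]].max(1))
for n,(x0,x1,y0,y1) in dict(panel=(243,318,215,260),block=(208,248,308,350),tin=(130,178,262,320),hammer=(360,432,128,170)).items(): print(n,np.median(f[y0:y1,x0:x1]),np.percentile(f[y0:y1,x0:x1],95))
print(r.get_state()["contact_force"])
E
```

```text
time_s: 23.05
tcp_pos: [0.4648, 0.0939, 0.1273]
eef_rot: [-179.9, 0.0, 165.1]
contact_force: [-0.0, -0.1, -0.4]
gripper_width: 0.0007
gripper_force: 0.0
panel top shut [ 54  52  51  66  67  86 137 235 200] [219 211 193 238 216 240 213 236 200]
open zone [242 243 239 240 236 232 233 243 244] [226 228 232 233 230 233 234 244 244]
open panel [235 237 241 241 241 240 238 237 240] [215 229 234 234 235 240 238 238 241]
panel 11.0 127.0
block 10.0 87.0
tin 13.0 15.0
hammer 165.0 195.0
[-0.24337783  0.55543071 -0.09137039]
```

```bash
python3 -c "
from plant import job
print(job.close_job())"
```

```text
the job is handed in; nothing more can be done
None
```

The chisel is in the tray and the tray is shut, held by its catch; I handed the job in at about 23 s of the 62 s allowed, but no verdict came back. The last check was on pixel values only: the tray showed shut and the tin unmoved, while the block looked mostly unchanged and the hammer was probably hidden by the arm, though I never moved the arm near either.

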